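# Level-lock the casting box and load its large cores

### The job

First lock both levelling screws of the casting box: turn the winged jam nut at each end clockwise until it is tight. Then lift every large core straight up out of the tray by its handle and stand each one upright in a bay of its own in the casting box, flat on the floor. Leave the small cores in their tray pockets and do not disturb the jar, the tape roll or the flask.

Things in the scene. Friction and masses are not known exactly. Their poses are not given: they have to be found in the camera images.
- tray: Fixed wooden core tray, 202 x 294 mm and 50 mm high, with six square pockets in two columns (92 mm pitch along its x) by three rows (92 mm pitch along its y): four pockets of 69 mm and two of 51 mm, in any arrangement; pocket floors 12 mm above the table. Origin: centre of the underside, x and y along its sides, z up. It stands on either side of the robot.
- box: Fixed casting box of plywood, 222 x 222 mm outside, rim 62 mm above the table, divided by a cross of low walls (8 mm thick, top at 54 mm) into 2 x 2 bays, each 95 x 95 mm with the floor at 24 mm, bay centres at x, y = +-51.5 mm. Outer walls 12 mm thick. A steel bracket juts out at each y end, its top at 62 mm, with a levelling screw and its jam nut at x = 0, y = +-147 mm. Origin: centre of the box at table height, z up.
- nut_a (a joint): Winged jam nut on the levelling screw at the +y end of the casting box, rad: grows clockwise seen from above, starts anywhere from 0 to 0.6 (at 0 its wing bar lies along the box's y axis), comes up tight against a hard stop at 1.571, the bar then along the box's x axis. It turns stiffly (0.12 N m) and stays where it is left; it does not rise or sink. The screw is held in the bracket and does not turn.
- nut_b (a joint): Winged jam nut on the levelling screw at the -y end of the casting box, rad: grows clockwise seen from above, starts anywhere from 0 to 0.6 (at 0 its wing bar lies along the box's y axis), comes up tight against a hard stop at 1.571, the bar then along the box's x axis. It turns stiffly (0.12 N m) and stays where it is left; it does not rise or sink. The screw is held in the bracket and does not turn.
- nut_a_grip (a point): On the axis of nut_a, 26 mm above the bracket, at the height to grip the wing bar. The bar is steel, 84 mm long, 14 mm thick, from 5 to 41 mm above the bracket; below it is a flat round hub 30 mm across, 5 mm high; the screw's round end (12 mm) stands 3 mm above the bar. The point turns with the nut: y along the bar, z up.
- nut_b_grip (a point): On the axis of nut_b, 26 mm above the bracket, at the height to grip the wing bar. The bar is steel, 84 mm long, 14 mm thick, from 5 to 41 mm above the bracket; below it is a flat round hub 30 mm across, 5 mm high; the screw's round end (12 mm) stands 3 mm above the bar. The point turns with the nut: y along the bar, z up.
- core_big1: Large core: square block of brown wood, 66 x 66 x 38 mm, with a dark wooden handle 24 x 24 mm standing 39 mm high on the middle of its top (77 mm overall, about 0.2 kg). Origin: centre of the underside, z up through the handle, x and y parallel to its sides. At the start it sits flush in a 69 mm pocket of the tray (1.5 mm play each side, 38 mm deep), only the handle standing out. May be absent (two to four of the four are there).
- core_big2: Large core: square block of brown wood, 66 x 66 x 38 mm, with a dark wooden handle 24 x 24 mm standing 39 mm high on the middle of its top (77 mm overall, about 0.2 kg). Origin: centre of the underside, z up through the handle, x and y parallel to its sides. At the start it sits flush in a 69 mm pocket of the tray (1.5 mm play each side, 38 mm deep), only the handle standing out. May be absent (two to four of the four are there).
- core_big3: Large core: square block of brown wood, 66 x 66 x 38 mm, with a dark wooden handle 24 x 24 mm standing 39 mm high on the middle of its top (77 mm overall, about 0.2 kg). Origin: centre of the underside, z up through the handle, x and y parallel to its sides. At the start it sits flush in a 69 mm pocket of the tray (1.5 mm play each side, 38 mm deep), only the handle standing out. May be absent (two to four of the four are there).
- core_big4: Large core: square block of brown wood, 66 x 66 x 38 mm, with a dark wooden handle 24 x 24 mm standing 39 mm high on the middle of its top (77 mm overall, about 0.2 kg). Origin: centre of the underside, z up through the handle, x and y parallel to its sides. At the start it sits flush in a 69 mm pocket of the tray (1.5 mm play each side, 38 mm deep), only the handle standing out. May be absent (two to four of the four are there).
- core_small1: Small core, a look-alike: block 48 x 48 x 38 mm with the same handle, flush in a 51 mm pocket of the tray; stays there. Origin: centre of the underside.
- core_small2: Small core, a look-alike: block 48 x 48 x 38 mm with the same handle, flush in a 51 mm pocket of the tray; stays there. Origin: centre of the underside.
- jar: Bystander: glass jar with a steel cap, 76 mm across, 110 mm high, on the table beyond the work. Origin: centre of the underside.
- tape: Bystander: grey tape roll lying flat, 90 mm across, 48 mm high. Origin: centre of the underside.
- flask: Bystander: squat steel flask, 76 mm across, 125 mm high. Origin: centre of the underside.
Not all that is in view belongs to the job. What is shaped like the core_big1 but green is not meant.

How it is judged (in metres and radians):
On the way:
1. both jam nuts are turned tight (value of joint each of nut_a, nut_b above 1.45 rad), for 0.2 s.
At the end, for the whole second after the job is handed in: Both jam nuts stand beyond 1.45 rad; every large core present stands in a bay of the casting box, its underside within 7 mm of the box floor, tilted less than 0.1 rad and at rest; both small cores sit in their tray pockets (all of step 1 and x of core_big1 in the frame of box between -0.1 and 0.1 m and y of core_big1 in the frame of box between -0.1 and 0.1 m and z of each of core_big1, core_big2, core_big3, core_big4 in the frame of box below 0.031 m and angle between each of core_big1, core_big2, core_big3, core_big4, core_small1, core_small2's own z axis and vertical below 0.1 rad and linear speed of each of core_big1, core_big2, core_big3, core_big4 below 0.02 m/s and x of core_big2 in the frame of box between -0.1 and 0.1 m and y of core_big2 in the frame of box between -0.1 and 0.1 m and x of core_big3 in the frame of box between -0.1 and 0.1 m and y of core_big3 in the frame of box between -0.1 and 0.1 m and x of core_big4 in the frame of box between -0.1 and 0.1 m and y of core_big4 in the frame of box between -0.1 and 0.1 m and x of core_small1 in the frame of tray between -0.1 and 0.1 m and y of core_small1 in the frame of tray between -0.145 and 0.145 m and z of each of core_small1, core_small2 in the frame of tray below 0.02 m and x of core_small2 in the frame of tray between -0.1 and 0.1 m and y of core_small2 in the frame of tray between -0.145 and 0.145 m); the robot touches nothing.
It fails at once if a large core is lifted clear of its pocket (more than 45 mm) while a jam nut is still loose (below 1.4 rad) (z of any of core_big1, core_big2, core_big3, core_big4 in the frame of tray above 0.057 m and value of joint any of nut_a, nut_b below 1.4 rad).
It fails at once if a bystander is moved more than 30 mm (distance of any of jar, tape, flask from where it was at the start of the episode above 0.03 m).
Of core_big1, core_big2, core_big3, core_big4 only 2 to 4 are there at a start; the rules pass over those that are not, and their reading is None.
At some moment in a run one of core_big1, core_big2, core_big3, core_big4 may be knocked a few centimetres aside while the robot is not near it.
Once in a run the grip may slacken for a moment while it holds something.
It also fails if it takes over 210 s, if anything falls off the work surface, if the arm or the gripper's body presses on something with over 40 N, if the wrist force passes 120 N, or if a joint passes its speed limit or range.

### The arm

A 6-joint arm with a two-finger parallel gripper is mounted at the origin on the work surface. World frame = base frame: x ahead of the robot, y to its left, z up, the work surface at z = 0. Lengths are in mm, angles in rad, forces in N, time in s.
With the tool pointing down it reaches from about 350 to 775 mm from the base axis. Payload 7.3 kg.
Tool frame: the origin (TCP) lies midway between the tips of the shut fingers; the grasp point (between the pads) lies env.grip_point_offset behind it (env.grip_point_offset is the distance from the TCP to the grasp point, in mm); z points along the fingers, y is the line along which they close (so a half turn about z gives the same grasp; the last joint's range is limited). The gripper opens to 92 mm and grips with 3 to 60 N. Pads are 19 mm wide; open, the fingers measure 130 mm over their backs; the gripper's body (75 mm by 190 mm) begins 47 mm behind the grasp point.
Start: joints at [-1.299, 0.342, 1.524, -0, 1.275, -0.146], TCP at [213.043, -479.852, 226.741] pointing down, gripper open.
Joint ranges: [-2.53, 2.53], [-0.77, 2.02], [0.04, 2.7], [-1, 4.14], [0.28, 2.66], [-3.11, 3.11]. Speed limits (rad/s): [2.57, 2.57, 3.14, 3.14, 3.14, 3.14].

### API

Orientations are given as [roll, pitch, yaw] about the fixed x, y, z axes, in that order (R = Rz(yaw) Ry(pitch) Rx(roll)).
In Python, from station import env gives the robot as it stands.
- The arm moves only by the tool servo_tool, never from a script. Its argument "commands" is a list of rows, each a list of 2 entries, a list of its own where there are three numbers: the shift along the world's x, y, z scaled (see below), then the turn about the world's z scaled (see below). A call has 1 to 20 rows; each row shifts and turns the commanded pose from where the row before left it; what a row does not reach is not made up. The controller multiplies each number of a shift by 2 cm and each number of a turn by 0.08 rad. A row lasts 1/8 s, in which the tool goes at most 62.5 mm and 10.7 degrees, less where a joint would pass 70% of its speed; a pose out of reach is approached as far as the arm can. A call with a number of a shift or a turn outside -1 to 1 is refused whole. A call with a gripper value outside its range is refused whole. "fingers" is the opening, from 0 (shut) to 1 (fully open), set as the call begins (left out, the last holds). The fingers move at their own pace and stop on an object; the grip force is fixed at half the most. Time passes only in rows, so rows that do not move let the fingers close. It gives the time, the measured TCP pose, the force, the opening and the grip force at its end, in the units of the state.
- env.observe(): the state, without advancing time (a new reading comes with each control period).
- env.grab_frame(name): name is "side" or "top" or "wrist"; returns a dict with "pixels" (420x560x3 uint8, blue, green, red), "range_z" (420x560 float32, mm along the optical axis (not along the pixel's ray), 0 where there is no reading), "fx", "fy", "cx", "cy" (pixels), "T" (4x4, takes a point from camera to world coordinates); the wrist camera has in their place "T_tool_cam" (4x4, takes a point from camera to tool coordinates, whose origin is the TCP and whose axes are the flange's). Camera axes: x right, y up, looking along -z (the intrinsics and any distortion apply to the point x, -y, -z); pixel columns grow to the right and rows downward; lengths in mm; the calibration is good to about 2 mm. A picture is of the moment at which its call begins: read the wrist's pose just before it.
- env.sign_off(): hands the job in; it is judged then, once.
Trained networks look in the newest picture that a camera, given by its name, has taken for a name from the list of things; names that differ only in an ending like _2 or _b are one class to them, and where a whole thing is asked for, a point or a joint stands for the part that bears it (a point fixed in the world has none). Each returns a list of dicts, best first, with "score" (0 to 1); they miss things now and then, are a little off and sometimes report something else, mostly with a low value. They report only what shows in the picture. A call takes as long as a camera call. They do not tell look-alikes from the thing itself.
- env.spot_in(query, camera): "centre" ([column, row] as shares, 0 to 1, of the picture: columns of its width, rows of its height, amid what is visible of it).
- env.outline_of(query, camera): "mask" (420x560 bool, what is visible of it) and "centre" ([column, row] as shares, 0 to 1, of the picture: columns of its width, rows of its height, amid what is visible of it).
The state is a dict: "time_s": time; "joint_positions": joint angles; "qd": joint speeds; "effort": joint torques, N m; "tool_pos": TCP position; "tool_rot": TCP orientation; "contact_force": force on the tool from outside, world axes, zero at the start; "moment": the same for the moment, N m; "opening": finger opening in mm; "grasp_force": force on a finger pad.
Only numpy, scipy, OpenCV 4.12 (cv2) and the standard library are available. Lean on these libraries where they do the work, as an engineer would, in place of code of your own. Each camera call takes 0.05 s, during which the arm holds its last target. There are 200 camera calls.

## Working session

There is one attempt and no reset: what is moved stays moved. The work goes in short steps, Python scripts to look and compute and a tool call to move; the robot and the scene stay as the last step left them, time stands still between calls to the robot, and variables do not carry over. Pictures are saved under pics/ and viewed, at most 14 in all, crops included, and the job is handed in when it is done.

Besides the shell and the picture viewer there is one more tool, called after "Call:" in YAML: its name, and indented under it one key for each argument. servo_tool: Moves the arm, as the interface text tells. Its arguments: {"type":"object","properties":{"commands":{"type":"array","items":{"type":"array"}},"fingers":{"type":"number"}},"required":["commands"]}

```bash
ls; mkdir -p pics; cat > h.py <<'E'
import numpy as np, cv2
from station import env
def cloud(f,T=None):
    z=f["range_z"]; v,u=np.mgrid[0:z.shape[0],0:z.shape[1]]
    X=(u-f["cx"])/f["fx"]*z; Y=(v-f["cy"])/f["fy"]*z
    P=np.stack([X,-Y,-z,np.ones_like(z)],-1)
    T=f["T"] if T is None else T
    W=(P@np.asarray(T).T)[...,:3]; W[z<=0]=np.nan
    return W
E
python3 - <<'E'
from h import *
print(env.observe(), env.grip_point_offset)
for n in ["top","side"]:
    f=env.grab_frame(n); cv2.imwrite(f"pics/{n}0.png",f["pixels"]); print([k for k in f])
    W=cloud(f); np.save(n+".npy",W)
    for q in ["tray","box","nut_a","nut_a_grip","core_big1","core_small1","jar","tape","flask"]:
        for r in env.outline_of(q,n)[:8]:
            m=r["mask"]; p=W[m]; 
            print(n,q,round(r["score"],2),(np.array(r["centre"])*[560,420]).astype(int),m.sum(),np.nanmedian(p,0).round(),np.nanpercentile(p[:,2],95).round())
E
```

```text
pics
{'time_s': 0.0, 'joint_positions': array([-1.29903837e+00,  3.42702074e-01,  1.52504872e+00, -2.51382702e-05,
        1.27541390e+00, -1.45982195e-01]), 'qd': array([ 0.00055247,  0.00037945, -0.00137569, -0.00037194,  0.00075923,
       -0.00045505]), 'effort': array([-8.25728580e-05, -4.31234765e+01, -2.44218689e+01,  7.18226214e-02,
        5.60300646e-02, -9.04398416e-05]), 'tool_pos': array([ 212.89597765, -479.42744535,  226.04463034]), 'tool_rot': array([-3.14003384e+00, -2.04892822e-04,  4.17747330e-01]), 'contact_force': array([-1.20657244, -0.03908489, -0.47122225]), 'moment': array([-0.05306366, -0.00795718,  0.03018695]), 'grasp_force': 0.0, 'opening': 91.63973155749515} 18.8
['pixels', 'range_z', 'fx', 'fy', 'cx', 'cy', 'T']
top tray 0.83 [203 258] 1192 [516. 220.  47.] 51.0
top box 0.76 [366 241] 9015 [ 485. -229.   27.] 68.0
top box 0.74 [194 240] 625 [479. 227.  50.] 89.0
top box 0.3 [196 256] 1175 [489. 221.  47.] 51.0
top nut_a 0.68 [428 239] 246 [ 492. -369.  100.] 105.0
top nut_a 0.52 [311 245] 249 [475. -78. 100.] 106.0
top nut_a 0.15 [158 244] 334 [469. 316
[... 1239 characters left out ...]
 1194 [820. 243.  37.] 76.0
side core_big1 0.76 [276 304] 1156 [476. 241.  50.] 89.0
side core_big1 0.66 [211 328] 1350 [555. 341.  51.] 89.0
side core_big1 0.19 [370 116] 190 [ 494. -360.   94.] 103.0
side core_small1 0.93 [233 284] 581 [567. 251.  53.] 90.0
side core_small1 0.59 [260 350] 734 [465. 330.  51.] 90.0
side core_small1 0.51 [243 367] 3259 [486. 355.  47.] 50.0
side jar 0.93 [196 216] 1607 [722. 140.  84.] 111.0
side tape 0.68 [221 189] 1060 [732.  18.  33.] 49.0
side tape 0.61 [370 117] 193 [ 493. -361.   94.] 103.0
side flask 0.71 [351 158] 7050 [ 483. -219.   43.] 88.0
side flask 0.62 [254 140] 1321 [ 736. -137.   86.] 125.0
side flask 0.41 [232 284] 622 [567. 251.  52.] 90.0
```

View pics/top0.png

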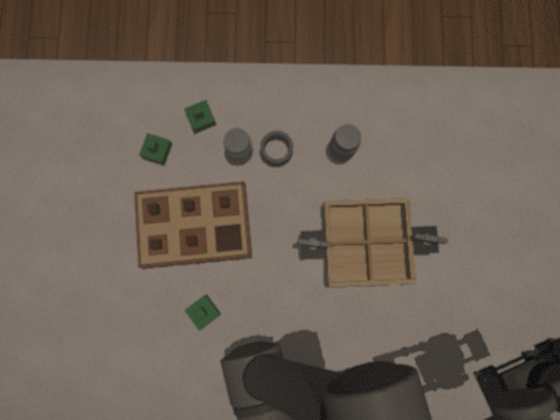

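```bash
python3 - <<'E'
from h import *
W=np.load("top.npy"); 
def comps(lo,hi,xr,yr,mn=15):
    z=W[...,2]; m=(z>lo)&(z<hi)&(W[...,0]>xr[0])&(W[...,0]<xr[1])&(W[...,1]>yr[0])&(W[...,1]<yr[1])
    n,l,s,c=cv2.connectedComponentsWithStats(m.astype(np.uint8))
    for i in range(1,n):
        if s[i,4]>=mn:
            p=W[l==i][:,:2].astype(np.float32); r=cv2.minAreaRect(p)
            d=np.linalg.svd(p-p.mean(0),full_matrices=False)[2][0]
            print(s[i,4],c[i].round(),"rect",np.round(r[0],1),np.round(r[1]),round(r[2],1),"med z",np.median(W[l==i][:,2]).round(),"pca",np.degrees(np.arctan2(d[1],d[0])).round(1))
print("handles");comps(80,95,(350,700),(80,420))
print("nuts");comps(92,112,(350,650),(-450,0))
print("tray");comps(44,56,(300,700),(60,450),100)
print("box");comps(56,68,(300,650),(-450,0),100)
E
```

```text
handles
91 [223. 201.] rect [582.  148.7] [25. 24.] 4.5 med z 88.0 pca -164.2
97 [188. 205.] rect [571.4 239.5] [24. 24.] 2.5 med z 88.0 pca 167.3
94 [152. 208.] rect [561. 331.] [25. 24.] 5.9 med z 88.0 pca 116.4
94 [190. 240.] rect [479.3 229.6] [23. 25.] 2.1 med z 89.0 pca -109.7
96 [154. 244.] rect [469.5 320.7] [23. 24.] 6.4 med z 87.0 pca 66.9
nuts
199 [430. 238.] rect [ 494.5 -374. ] [85. 15.] 82.1 med z 102.0 pca -98.2
188 [313. 243.] rect [477.7 -81.4] [83. 14.] 84.2 med z 102.0 pca -95.7
tray
6919 [189. 224.] rect [525.7 235.4] [202. 295.] 6.6 med z 49.0 pca 101.8
box
2567 [369. 242.] rect [ 486.2 -227.6] [222. 354.] 3.3 med z 61.0 pca 92.9
```

The top view shows three large cores at px (153,208), (225,203) and (193,240). The small ones are at (189,206) and (157,244), and the pocket at (229,238) is empty. The green decoys lie outside the tray. Nut b is at px (430,238) and nut a at (313,243), and the 293 mm between them fits the given geometry. I'll go to nut b first.

Call:
servo_tool:
  commands:
    - [[0.94, 0.35, 0], 0.84]
    - [[0.94, 0.35, 0], 0.84]
    - [[0.94, 0.35, 0], 0.84]
    - [[0.94, 0.35, 0], 0.84]
    - [[0.94, 0.35, 0], 0.84]
    - [[0.94, 0.35, 0], 0.84]
    - [[0.94, 0.35, 0], 0.84]
    - [[0.94, 0.35, 0], 0.84]
    - [[0.94, 0.35, 0], 0.84]
    - [[0.94, 0.35, 0], 0.84]
    - [[0.94, 0.35, 0], 0.84]
    - [[0.94, 0.35, 0], 0.84]
    - [[0.94, 0.35, 0], 0.84]
    - [[0.94, 0.35, 0], 0.84]
    - [[0.94, 0.35, 0], 0.84]
    - [[0, 0, 0], 0]
    - [[0, 0, 0], 0]
  fingers: 1

```text
time_s: 3.12
tool_pos: [494.8, -374.9, 226.6]
tool_rot: [-3.141, 0.0, 1.425]
contact_force: [0.5, 0.3, 1.1]
opening: 91.7
grasp_force: 0.0
```

```bash
cat >> h.py <<'E'
from scipy.spatial.transform import Rotation as Ro
def wrist(save=None):
    s=env.observe(); f=env.grab_frame("wrist")
    T=np.eye(4); T[:3,:3]=Ro.from_euler("xyz",s["tool_rot"]).as_matrix(); T[:3,3]=s["tool_pos"]
    W=cloud(f,T@f["T_tool_cam"])
    if save: cv2.imwrite(save,f["pixels"])
    print("tcp",s["tool_pos"].round(1),s["tool_rot"].round(3),"t",s["time_s"],"F",s["contact_force"].round(1),"op",round(s["opening"],1))
    return W,f
def comps(W,lo,hi,c,R=70,mn=60):
    z=W[...,2]; m=(z>lo)&(z<hi)&(np.hypot(W[...,0]-c[0],W[...,1]-c[1])<R)
    n,l,s,cc=cv2.connectedComponentsWithStats(m.astype(np.uint8))
    for i in range(1,n):
        if s[i,4]>=mn:
            p=W[l==i][:,:2].astype(np.float32); r=cv2.minAreaRect(p)
            d=np.linalg.svd(p-p.mean(0),full_matrices=False)[2][0]
            print(s[i,4],cc[i].round(),"rect",np.round(r[0],1),np.round(r[1],1),round(r[2],1),"medz",np.median(W[l==i][:,2]).round(1),"pca",np.degrees(np.arctan2(d[1],d[0])).round(1)%180)
E
python3 - <<'E'
from h import *
W,f=wrist("pics/w1.png")
comps(W,90,115,(494.5,-374))
E
```

```text
tcp [ 494.8 -374.9  226.6] [-3.141  0.     1.425] t 3.125 F [0.5 0.3 1.1] op 91.7
1576 [279. 200.] rect [ 492.9 -373.7] [82.7 14. ] 82.0 medz 103.0 pca 82.0
```

Call:
servo_tool:
  commands:
    - [[-0.06, 0.04, -0.98], 0]
    - [[0, 0, -0.98], 0]
    - [[0, 0, -0.98], 0]
    - [[0, 0, -0.98], 0]
    - [[0, 0, -0.98], 0]
    - [[0, 0, -0.98], 0]
    - [[0, 0, -0.98], 0]
    - [[0, 0, -0.98], 0]
    - [[0, 0, 0], 0]

```text
time_s: 4.3
tool_pos: [492.5, -373.8, 68.7]
tool_rot: [-3.139, -0.002, 1.425]
contact_force: [0.3, -0.5, 0.5]
opening: 91.7
grasp_force: 0.0
```

Call:
servo_tool:
  commands:
    - [[0, 0, 0], 0]
    - [[0, 0, 0], 0]
    - [[0, 0, 0], 0]
    - [[0, 0, 0], 0]
    - [[0, 0, 0], 0]
    - [[0, 0, 0], 0]
  fingers: 0

```text
time_s: 5.05
tool_pos: [493.8, -374.0, 69.9]
tool_rot: [3.142, -0.0, 1.426]
contact_force: [0.2, 0.6, -1.1]
opening: 36.3
grasp_force: 0.0
```

Call:
servo_tool:
  commands:
    - [[0, 0, 0], 0]
    - [[0, 0, 0], 0]
    - [[0, 0, 0], 0]
    - [[0, 0, 0], 0]
    - [[0, 0, 0], 0]

```text
time_s: 5.68
tool_pos: [494.1, -374.1, 69.9]
tool_rot: [3.141, 0.0, 1.426]
contact_force: [3.2, 0.2, -1.2]
opening: 13.7
grasp_force: 30.0
```

Call:
servo_tool:
  commands:
    - [[0, 0, 0], -1]
    - [[0, 0, 0], -1]
    - [[0, 0, 0], -1]
    - [[0, 0, 0], -1]
    - [[0, 0, 0], -1]
    - [[0, 0, 0], -1]
    - [[0, 0, 0], -1]
    - [[0, 0, 0], -1]

```text
time_s: 6.68
tool_pos: [494.6, -374.3, 69.9]
tool_rot: [3.14, -0.0, 0.783]
contact_force: [4.8, -0.8, -3.1]
opening: 14.2
grasp_force: 30.0
```

Call:
servo_tool:
  commands:
    - [[0, 0, 0], -1]
    - [[0, 0, 0], -1]
    - [[0, 0, 0], -1]
    - [[0, 0, 0], -1]
    - [[0, 0, 0], -1]
    - [[0, 0, 0], -1]
    - [[0, 0, 0], -1]
    - [[0, 0, 0], -1]
    - [[0, 0, 0], -1]
    - [[0, 0, 0], -0.5]
    - [[0, 0, 0], 0]
    - [[0, 0, 0], 0]

```text
time_s: 8.18
tool_pos: [494.8, -374.8, 70.0]
tool_rot: [3.139, -0.002, 0.027]
contact_force: [5.1, -2.9, -3.0]
opening: 14.1
grasp_force: 30.4
```

Call:
servo_tool:
  commands:
    - [[0, 0, 0], 0]
    - [[0, 0, 0], 0]
    - [[0, 0, 0], 0]
    - [[0, 0, 0], 0]
    - [[0, 0, 0], 0]
  fingers: 1

```text
time_s: 8.8
tool_pos: [493.8, -374.0, 70.0]
tool_rot: [3.142, 0.0, 0.026]
contact_force: [0.4, 0.1, 0.3]
opening: 59.5
grasp_force: 0.0
```

Call:
servo_tool:
  commands:
    - [[0, 0, 1], 0]
    - [[0, 0, 1], 0]
    - [[0, 0, 1], 0]
    - [[0, 0, 1], 0]
    - [[0, 0, 1], 0]
    - [[0, 0, 1], 0]
    - [[0, 0, 1], 0]
    - [[0, 0, 1], 0]
    - [[0, 0, 0], 0]
    - [[0, 0, 0], 0]

```text
time_s: 10.05
tool_pos: [493.5, -373.8, 229.0]
tool_rot: [-3.141, 0.001, 0.026]
contact_force: [-0.5, 0.7, -0.0]
opening: 91.6
grasp_force: 0.0
```

```bash
python3 - <<'E'
from h import *
W,f=wrist("pics/w2.png")
comps(W,90,115,(494.5,-374))
E
```

```text
tcp [ 493.5 -373.8  229. ] [-3.141e+00  1.000e-03  2.600e-02] t 10.05 F [-0.5  0.7 -0. ] op 91.6
1576 [281. 199.] rect [ 493.2 -374.2] [83.7 14. ] 3.1 medz 103.1 pca 3.0
```

Call:
servo_tool:
  commands:
    - [[-0.05, 0.81, 0], 1]
    - [[-0.05, 0.81, 0], 1]
    - [[-0.05, 0.81, 0], 1]
    - [[-0.05, 0.81, 0], 1]
    - [[-0.05, 0.81, 0], 1]
    - [[-0.05, 0.81, 0], 1]
    - [[-0.05, 0.81, 0], 1]
    - [[-0.05, 0.81, 0], 1]
    - [[-0.05, 0.81, 0], 1]
    - [[-0.05, 0.81, 0], 1]
    - [[-0.05, 0.81, 0], 1]
    - [[-0.05, 0.81, 0], 1]
    - [[-0.05, 0.81, 0], 1]
    - [[-0.05, 0.81, 0], 1]
    - [[-0.05, 0.81, 0], 1]
    - [[-0.05, 0.81, 0], 1]
    - [[-0.05, 0.81, 0], 1]
    - [[-0.05, 0.81, 0], 1]
    - [[0, 0, 0], 0]
    - [[0, 0, 0], 0]

```text
time_s: 12.6
tool_pos: [475.8, -82.8, 229.5]
tool_rot: [-3.141, 0.0, 1.464]
contact_force: [0.6, 0.2, 0.1]
opening: 91.4
grasp_force: 0.0
```

```bash
python3 - <<'E'
from h import *
W,f=wrist("pics/w3.png")
comps(W,90,115,(477.5,-81.5))
E
```

```text
tcp [475.8 -82.8 229.5] [-3.141  0.     1.464] t 12.6 F [0.6 0.2 0.1] op 91.4
1547 [281. 197.] rect [476.3 -80.2] [82.8 13.6] 84.5 medz 103.0 pca 84.4
```

Call:
servo_tool:
  commands:
    - [[0.05, 0.09, -1], 0.1]
    - [[0, 0, -1], 0]
    - [[0, 0, -1], 0]
    - [[0, 0, -1], 0]
    - [[0, 0, -1], 0]
    - [[0, 0, -1], 0]
    - [[0, 0, -1], 0]
    - [[0, 0, -1], 0]
    - [[0, 0, 0], 0]

```text
time_s: 13.78
tool_pos: [475.9, -80.9, 68.7]
tool_rot: [-3.139, -0.001, 1.472]
contact_force: [0.1, -0.6, -0.2]
opening: 92.0
grasp_force: 0.0
```

Call:
servo_tool:
  commands:
    - [[0, 0, 0], 0]
    - [[0, 0, 0], 0]
    - [[0, 0, 0], 0]
    - [[0, 0, 0], 0]
    - [[0, 0, 0], 0]
    - [[0, 0, 0], 0]
    - [[0, 0, 0], 0]
    - [[0, 0, 0], 0]
    - [[0, 0, 0], 0]
    - [[0, 0, 0], 0]
    - [[0, 0, 0], 0]
  fingers: 0

```text
time_s: 15.15
tool_pos: [477.7, -80.8, 70.0]
tool_rot: [3.14, 0.0, 1.474]
contact_force: [5.8, -0.1, -3.8]
opening: 14.0
grasp_force: 30.0
```

Call:
servo_tool:
  commands:
    - [[0, 0, 0], -1]
    - [[0, 0, 0], -1]
    - [[0, 0, 0], -1]
    - [[0, 0, 0], -1]
    - [[0, 0, 0], -1]
    - [[0, 0, 0], -1]
    - [[0, 0, 0], -1]
    - [[0, 0, 0], -1]

```text
time_s: 16.15
tool_pos: [478.0, -80.9, 70.0]
tool_rot: [3.139, -0.001, 0.831]
contact_force: [7.1, -0.2, -4.9]
opening: 13.8
grasp_force: 30.0
```

Call:
servo_tool:
  commands:
    - [[0, 0, 0], -1]
    - [[0, 0, 0], -1]
    - [[0, 0, 0], -1]
    - [[0, 0, 0], -1]
    - [[0, 0, 0], -1]
    - [[0, 0, 0], -1]
    - [[0, 0, 0], -1]
    - [[0, 0, 0], -1]
    - [[0, 0, 0], -1]
    - [[0, 0, 0], -1]
    - [[0, 0, 0], 0]
    - [[0, 0, 0], 0]

```text
time_s: 17.65
tool_pos: [478.2, -81.3, 70.0]
tool_rot: [3.14, -0.003, 0.035]
contact_force: [6.8, -1.1, -6.0]
opening: 14.2
grasp_force: 30.2
```

Call:
servo_tool:
  commands:
    - [[0, 0, 0], 0]
    - [[0, 0, 0], 0]
    - [[0, 0, 0], 0]
    - [[0, 0, 0], 0]
    - [[0, 0, 0], 0]
  fingers: 1

```text
time_s: 18.27
tool_pos: [476.8, -80.6, 69.9]
tool_rot: [3.142, 0.0, 0.034]
contact_force: [-0.9, 0.4, -0.0]
opening: 59.2
grasp_force: 0.0
```

Call:
servo_tool:
  commands:
    - [[0, 0, 1], 0]
    - [[0, 0, 1], 0]
    - [[0, 0, 1], 0]
    - [[0, 0, 1], 0]
    - [[0, 0, 1], 0]
    - [[0, 0, 1], 0]
    - [[0, 0, 1], 0]
    - [[0, 0, 1], 0]
    - [[0, 0, 0], 0]
    - [[0, 0, 0], 0]

```text
time_s: 19.52
tool_pos: [476.4, -80.5, 229.1]
tool_rot: [-3.141, 0.001, 0.034]
contact_force: [-0.6, 0.5, 0.1]
opening: 91.9
grasp_force: 0.0
```

```bash
python3 - <<'E'
from h import *
W,f=wrist("pics/w4.png")
comps(W,90,115,(477.5,-81.5))
f=env.grab_frame("top"); W=cloud(f); print("nut_b");comps(W,92,112,(494,-374),mn=30)
print("handles"); comps(W,80,95,(525,235),200,15)
E
```

```text
tcp [476.4 -80.5 229.1] [-3.141e+00  1.000e-03  3.400e-02] t 19.525 F [-0.6  0.5  0.1] op 91.9
1575 [281. 198.] rect [476.9 -80.6] [83.3 14. ] 3.1 medz 103.0 pca 3.100006
nut_b
220 [430. 239.] rect [ 494.2 -373.3] [83.1 16.1] 2.2 medz 101.1 pca 2.899994
handles
90 [223. 201.] rect [581.4 148.9] [24.2 23.9] 10.3 medz 87.7 pca 107.1
94 [187. 205.] rect [571.2 239.7] [23.2 24.1] 2.4 medz 88.6 pca 148.1
94 [152. 208.] rect [561.3 331. ] [24.6 24.2] 7.4 medz 88.1 pca 115.5
96 [190. 240.] rect [480.  229.5] [23.8 24.2] 4.9 medz 88.7 pca 62.9
97 [154. 244.] rect [469.6 320.6] [24.2 24.9] 6.5 medz 87.9 pca 97.2
```

Call:
servo_tool:
  commands:
    - [[0, 0.91, -0.1], 0.06]
    - [[0, 0.91, -0.1], 0.06]
    - [[0, 0.91, -0.1], 0.06]
    - [[0, 0.91, -0.1], 0.06]
    - [[0, 0.91, -0.1], 0.06]
    - [[0, 0.91, -0.1], 0.06]
    - [[0, 0.91, -0.1], 0.06]
    - [[0, 0.91, -0.1], 0.06]
    - [[0, 0.91, -0.1], 0.06]
    - [[0, 0.91, -0.1], 0.06]
    - [[0, 0.91, -0.1], 0.06]
    - [[0, 0.91, -0.1], 0.06]
    - [[0, 0.91, -0.1], 0.06]
    - [[0, 0.91, -0.1], 0.06]
    - [[0, 0.91, -0.1], 0.06]
    - [[0, 0.91, -0.1], 0.06]
    - [[0.15, 0.91, 0], 0.06]
    - [[0, 0, 0], 0]
    - [[0, 0, 0], 0]

```text
time_s: 22.0
tool_pos: [479.9, 228.5, 197.9]
tool_rot: [3.141, 0.0, 0.116]
contact_force: [-0.6, -0.2, -0.0]
opening: 91.8
grasp_force: 0.0
```

```bash
python3 - <<'E'
from h import *
W,f=wrist("pics/w5.png")
comps(W,80,96,(480,229))
E
```

```text
tcp [479.9 228.5 197.9] [3.141 0.    0.116] t 22.0 F [-0.6 -0.2 -0. ] op 91.8
914 [278. 206.] rect [479.6 230. ] [23.7 23.4] 6.4 medz 89.2 pca 4.199997
```

View pics/w5.png

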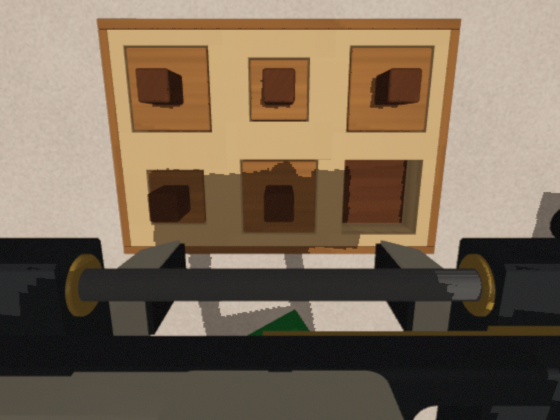

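The wrist view shows large cores at (167,88), (391,88) and (279,195), small ones at (279,88) and (176,195), and the empty pocket at (383,190). The target at (279,195) is a large core, so I'll grip it.

Call:
servo_tool:
  commands:
    - [[0, 0.05, -0.89], 0]
    - [[0, 0, -0.89], 0]
    - [[0, 0, -0.89], 0]
    - [[0, 0, -0.89], 0]
    - [[0, 0, -0.89], 0]
    - [[0, 0, -0.89], 0]
    - [[0, 0, -0.89], 0]
    - [[0, 0, -0.89], 0]
    - [[0, 0, 0], 0]

```text
time_s: 23.18
tool_pos: [479.2, 228.9, 54.6]
tool_rot: [3.141, 0.003, 0.114]
contact_force: [-0.0, 1.2, -0.3]
opening: 91.9
grasp_force: 0.0
```

Call:
servo_tool:
  commands:
    - [[0, 0, 0], 0]
    - [[0, 0, 0], 0]
    - [[0, 0, 0], 0]
    - [[0, 0, 0], 0]
    - [[0, 0, 0], 0]
    - [[0, 0, 0], 0]
    - [[0, 0, 0], 0]
    - [[0, 0, 0], 0]
    - [[0, 0, 0], 0]
    - [[0, 0, 0], 0]
  fingers: 0

```text
time_s: 24.42
tool_pos: [479.8, 229.7, 55.5]
tool_rot: [3.141, 0.0, 0.115]
contact_force: [0.2, -0.0, -1.5]
opening: 24.1
grasp_force: 30.0
```

Call:
servo_tool:
  commands:
    - [[0, 0, 0.5], 0]
    - [[0, 0, 0.5], 0]
    - [[0, 0, 0.5], 0]
    - [[0, 0, 0.5], 0]
    - [[0, 0, 1], 0]
    - [[0, 0, 1], 0]
    - [[0, 0, 1], 0]
    - [[0, 0, 1], 0]
    - [[0, 0, 0], 0]

```text
time_s: 25.55
tool_pos: [480.7, 230.0, 177.3]
tool_rot: [-3.141, -0.004, 0.115]
contact_force: [0.1, -0.3, -1.7]
opening: 23.9
grasp_force: 30.0
```

Call:
servo_tool:
  commands:
    - [[-0.12, -1, 0], 0]
    - [[-0.12, -1, 0], 0]
    - [[-0.12, -1, 0], 0]
    - [[-0.12, -1, 0], 0]
    - [[-0.12, -1, 0], 0]
    - [[-0.12, -1, 0], 0]
    - [[-0.12, -1, 0], 0]
    - [[-0.12, -1, 0], 0]
    - [[-0.12, -1, 0], 0]
    - [[-0.12, -1, 0], 0]

```text
time_s: 26.8
tool_pos: [454.8, 28.0, 175.0]
tool_rot: [3.142, 0.001, 0.114]
contact_force: [0.4, 0.1, -2.2]
opening: 23.7
grasp_force: 30.0
```

Call:
servo_tool:
  commands:
    - [[-0.12, -1, 0], -0.07]
    - [[-0.12, -1, 0], -0.07]
    - [[-0.12, -1, 0], -0.07]
    - [[-0.12, -1, 0], -0.07]
    - [[-0.12, -1, 0], -0.07]
    - [[-0.12, -1, 0], -0.07]
    - [[-0.12, -1, 0], -0.07]
    - [[-0.12, -1, 0], -0.07]
    - [[-0.12, -1, 0], -0.07]
    - [[-0.12, -1, 0], -0.07]
    - [[0, -0.5, 0], 0]
    - [[0, 0, 0], 0]
    - [[0, 0, 0], 0]

```text
time_s: 28.42
tool_pos: [431.6, -179.8, 175.4]
tool_rot: [-3.141, 0.0, 0.059]
contact_force: [-0.9, 0.7, -1.1]
opening: 24.0
grasp_force: 30.0
```

```bash
python3 - <<'E'
from h import *
W,f=wrist("pics/w6.png")
E
```

```text
tcp [ 431.6 -179.8  175.4] [-3.141  0.     0.059] t 28.425 F [-0.9  0.7 -1.1] op 24.0
```

View pics/w6.png

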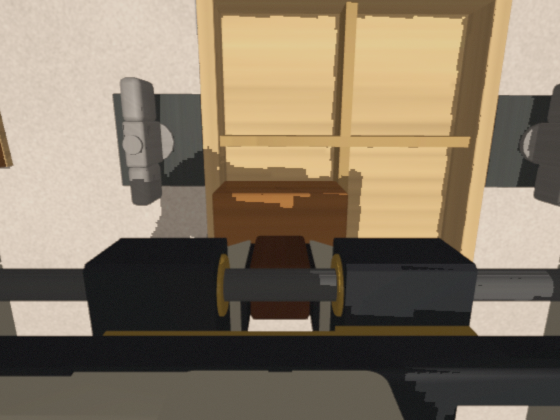

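The core is held level at (280,215), above the near bay on the nut_a side. I'll lower it.

Call:
servo_tool:
  commands:
    - [[0, 0, -1], 0]
    - [[0, 0, -1], 0]
    - [[0, 0, -1], 0]
    - [[0, 0, -0.8], 0]
    - [[0, 0, -0.6], 0]
    - [[0, 0, -0.4], 0]
    - [[0, 0, -0.3], 0]
    - [[0, 0, -0.25], 0]
    - [[0, 0, 0], 0]
    - [[0, 0, 0], 0]

```text
time_s: 29.72
tool_pos: [432.0, -180.4, 68.8]
tool_rot: [3.141, -0.0, 0.059]
contact_force: [-0.5, 0.1, -2.4]
opening: 24.1
grasp_force: 30.0
```

Call:
servo_tool:
  commands:
    - [[0, 0, -0.06], 0]
    - [[0, 0, 0], 0]

```text
time_s: 29.98
tool_pos: [432.0, -180.4, 67.5]
tool_rot: [3.141, -0.0, 0.059]
contact_force: [0.2, -0.4, -0.9]
opening: 23.4
grasp_force: 30.0
```

Call:
servo_tool:
  commands:
    - [[0, 0, 0], 0]
    - [[0, 0, 0], 0]
    - [[0, 0, 0], 0]
    - [[0, 0, 0], 0]
  fingers: 1

```text
time_s: 30.48
tool_pos: [431.9, -180.3, 67.4]
tool_rot: [3.141, -0.0, 0.059]
contact_force: [0.1, 0.7, -0.2]
opening: 59.0
grasp_force: 0.0
```

Call:
servo_tool:
  commands:
    - [[0, 0, 1], 0]
    - [[0, 0, 1], 0]
    - [[0, 0, 1], 0]
    - [[0, 0, 1], 0]
    - [[0, 0, 1], 0]
    - [[0, 0, 1], 0]
    - [[0, 0, 0], 0]

```text
time_s: 31.35
tool_pos: [432.5, -180.7, 188.4]
tool_rot: [3.14, -0.003, 0.059]
contact_force: [0.4, -0.4, -0.5]
opening: 92.0
grasp_force: 0.0
```

```bash
python3 - <<'E'
from h import *
W,f=wrist("pics/w7.png")
comps(W,93,112,(432,-180))
f=env.grab_frame("top"); W=cloud(f); 
print("handles"); comps(W,80,95,(525,235),200,15)
E
```

```text
tcp [ 432.5 -180.7  188.4] [ 3.14e+00 -3.00e-03  5.90e-02] t 31.35 F [ 0.4 -0.4 -0.5] op 92.0
1062 [279. 214.] rect [ 431.6 -179.8] [23.4 23.8] 3.1 medz 101.2 pca 174.4
handles
89 [223. 201.] rect [582.2 148.5] [24.4 23.3] 7.0 medz 87.9 pca 81.2
96 [187. 205.] rect [571.2 239.9] [23.9 23.5] 4.1 medz 88.3 pca 157.4
94 [152. 208.] rect [560.1 331. ] [24.  23.8] 9.2 medz 88.0 pca 130.0
97 [154. 244.] rect [469.3 320.5] [24.6 24.3] 3.6 medz 87.7 pca 131.5
```

Call:
servo_tool:
  commands:
    - [[0.44, 0.97, 0], 0.04]
    - [[0.44, 0.97, 0], 0.04]
    - [[0.44, 0.97, 0], 0.04]
    - [[0.44, 0.97, 0], 0.04]
    - [[0.44, 0.97, 0], 0.04]
    - [[0.44, 0.97, 0], 0.04]
    - [[0.44, 0.97, 0], 0.04]
    - [[0.44, 0.97, 0], 0.04]
    - [[0.44, 0.97, 0], 0.04]
    - [[0.44, 0.97, 0], 0.04]
    - [[0.44, 0.97, 0], 0.04]
    - [[0.44, 0.97, 0], 0.04]
    - [[0.44, 0.97, 0], 0.04]
    - [[0.44, 0.97, 0], 0.04]
    - [[0.44, 0.97, 0], 0.04]
    - [[0.44, 0.97, 0], 0.04]
    - [[0.44, 0.97, 0], 0.04]
    - [[0, 0, 0], 0]
    - [[0, 0, 0], 0]

```text
time_s: 33.83
tool_pos: [581.2, 149.4, 187.1]
tool_rot: [3.141, 0.001, 0.114]
contact_force: [0.5, -0.8, -0.1]
opening: 92.1
grasp_force: 0.0
```

```bash
python3 - <<'E'
from h import *
W,f=wrist("pics/w8.png")
comps(W,80,96,(581.8,148.7))
E
```

```text
tcp [581.2 149.4 187.1] [3.141e+00 1.000e-03 1.140e-01] t 33.825 F [ 0.5 -0.8 -0.1] op 92.1
1022 [280. 209.] rect [581.  149.3] [24.3 24. ] 6.5 medz 89.1 pca 5.0
```

Aligned. z goes from 187.2 to 55.5, a drop of 132 mm.

Call:
servo_tool:
  commands:
    - [[0, 0, -0.94], 0]
    - [[0, 0, -0.94], 0]
    - [[0, 0, -0.94], 0]
    - [[0, 0, -0.94], 0]
    - [[0, 0, -0.94], 0]
    - [[0, 0, -0.94], 0]
    - [[0, 0, -0.94], 0]
    - [[0, 0, 0], 0]

```text
time_s: 34.88
tool_pos: [580.4, 148.7, 54.6]
tool_rot: [3.141, 0.003, 0.113]
contact_force: [0.5, -0.7, 1.1]
opening: 91.3
grasp_force: 0.0
```

Call:
servo_tool:
  commands:
    - [[0, 0, 0], 0]
    - [[0, 0, 0], 0]
    - [[0, 0, 0], 0]
    - [[0, 0, 0], 0]
    - [[0, 0, 0], 0]
    - [[0, 0, 0], 0]
    - [[0, 0, 0], 0]
    - [[0, 0, 0], 0]
    - [[0, 0, 0], 0]
    - [[0, 0, 0], 0]
  fingers: 0

```text
time_s: 36.12
tool_pos: [581.4, 149.5, 55.7]
tool_rot: [3.141, 0.0, 0.114]
contact_force: [-0.1, -0.7, -0.5]
opening: 24.1
grasp_force: 30.0
```

Call:
servo_tool:
  commands:
    - [[0, 0, 0.5], 0]
    - [[0, 0, 0.5], 0]
    - [[0, 0, 0.5], 0]
    - [[0, 0, 0.5], 0]
    - [[0, 0, 1], 0]
    - [[0, 0, 1], 0]
    - [[0, 0, 1], 0]
    - [[0, 0, 1], 0]
    - [[0, 0, 0], 0]

```text
time_s: 37.25
tool_pos: [582.4, 149.7, 177.7]
tool_rot: [3.142, -0.004, 0.114]
contact_force: [0.6, 0.7, -2.0]
opening: 23.7
grasp_force: 30.0
```

Call:
servo_tool:
  commands:
    - [[-0.14, -0.95, 0], -0.04]
    - [[-0.14, -0.95, 0], -0.04]
    - [[-0.14, -0.95, 0], -0.04]
    - [[-0.14, -0.95, 0], -0.04]
    - [[-0.14, -0.95, 0], -0.04]
    - [[-0.14, -0.95, 0], -0.04]
    - [[-0.14, -0.95, 0], -0.04]
    - [[-0.14, -0.95, 0], -0.04]
    - [[-0.14, -0.95, 0], -0.04]

```text
time_s: 38.38
tool_pos: [556.1, -22.7, 175.8]
tool_rot: [3.141, -0.0, 0.085]
contact_force: [0.6, 0.4, -1.6]
opening: 24.3
grasp_force: 30.0
```

Call:
servo_tool:
  commands:
    - [[-0.14, -0.95, 0], -0.04]
    - [[-0.14, -0.95, 0], -0.04]
    - [[-0.14, -0.95, 0], -0.04]
    - [[-0.14, -0.95, 0], -0.04]
    - [[-0.14, -0.95, 0], -0.04]
    - [[-0.14, -0.95, 0], -0.04]
    - [[-0.14, -0.95, 0], -0.04]
    - [[-0.14, -0.95, 0], -0.04]
    - [[0, 0, 0], 0]
    - [[0, 0, 0], 0]

```text
time_s: 39.62
tool_pos: [533.8, -173.3, 175.7]
tool_rot: [-3.141, 0.0, 0.059]
contact_force: [-0.5, 0.0, -0.8]
opening: 23.9
grasp_force: 30.0
```

```bash
python3 - <<'E'
from h import *
W,f=wrist("pics/w9.png")
E
```

```text
tcp [ 533.8 -173.3  175.7] [-3.141  0.     0.059] t 39.625 F [-0.5  0.  -0.8] op 23.9
```

View pics/w9.png

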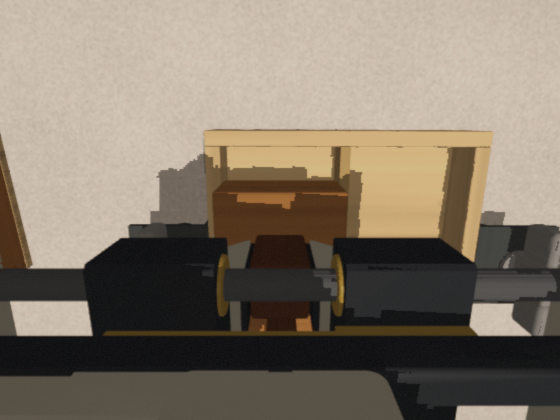

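The second core hangs level at (280,215), above the far bay on the nut_a side. I'll lower it to 67.7.

Call:
servo_tool:
  commands:
    - [[0, 0, -1], 0]
    - [[0, 0, -1], 0]
    - [[0, 0, -1], 0]
    - [[0, 0, -0.8], 0]
    - [[0, 0, -0.6], 0]
    - [[0, 0, -0.4], 0]
    - [[0, 0, -0.3], 0]
    - [[0, 0, -0.28], 0]
    - [[0, 0, 0], 0]
    - [[0, 0, 0], 0]

```text
time_s: 40.92
tool_pos: [533.9, -173.5, 68.4]
tool_rot: [3.141, -0.0, 0.059]
contact_force: [-0.3, -0.3, -1.6]
opening: 23.8
grasp_force: 30.0
```

Call:
servo_tool:
  commands:
    - [[0, 0, 0], 0]
    - [[0, 0, 0], 0]
    - [[0, 0, 0], 0]
    - [[0, 0, 0], 0]
  fingers: 1

```text
time_s: 41.42
tool_pos: [533.9, -173.5, 68.2]
tool_rot: [3.141, -0.0, 0.059]
contact_force: [-0.1, -0.4, -0.1]
opening: 59.6
grasp_force: 0.0
```

Call:
servo_tool:
  commands:
    - [[0, 0, 1], 0]
    - [[0, 0, 1], 0]
    - [[0, 0, 1], 0]
    - [[0, 0, 1], 0]
    - [[0, 0, 1], 0]
    - [[0, 0, 1], 0]
    - [[0, 0, 0], 0]

```text
time_s: 42.3
tool_pos: [534.6, -173.8, 189.5]
tool_rot: [3.14, -0.003, 0.059]
contact_force: [-0.5, 0.0, -0.4]
opening: 91.9
grasp_force: 0.0
```

```bash
python3 - <<'E'
from h import *
W,f=wrist("pics/w10.png")
comps(W,93,112,(534,-174))
f=env.grab_frame("top"); W=cloud(f); 
print("handles"); comps(W,80,95,(525,235),200,15)
print("box"); comps(W,92,112,(485,-229),200,15)
E
```

```text
tcp [ 534.6 -173.8  189.5] [ 3.14e+00 -3.00e-03  5.90e-02] t 42.3 F [-0.5  0.  -0.4] op 91.9
1065 [279. 214.] rect [ 533.6 -172.9] [24.  23.9] 3.1 medz 101.2 pca 173.3
handles
97 [188. 205.] rect [571.  239.5] [24.2 23.4] 0.9 medz 88.0 pca 170.7
93 [151. 208.] rect [560.7 331.7] [23.8 25.3] 9.9 medz 87.9 pca 123.9
98 [154. 244.] rect [469.9 320.9] [23.2 25.2] 3.6 medz 87.7 pca 76.7
box
215 [430. 238.] rect [ 494.2 -373.7] [83.  15.1] 3.3 medz 102.1 pca 3.300003
189 [313. 243.] rect [477.8 -80.8] [80.1 14.4] 3.6 medz 101.8 pca 2.899994
```

Call:
servo_tool:
  commands:
    - [[0.05, 0.97, 0], 0.03]
    - [[0.05, 0.97, 0], 0.03]
    - [[0.05, 0.97, 0], 0.03]
    - [[0.05, 0.97, 0], 0.03]
    - [[0.05, 0.97, 0], 0.03]
    - [[0.05, 0.97, 0], 0.03]
    - [[0.05, 0.97, 0], 0.03]
    - [[0.05, 0.97, 0], 0.03]
    - [[0.05, 0.97, 0], 0.03]
    - [[0.05, 0.97, 0], 0.03]
    - [[0.05, 0.97, 0], 0.03]
    - [[0.05, 0.97, 0], 0.03]
    - [[0.05, 0.97, 0], 0.03]
    - [[0.05, 0.97, 0], 0.03]
    - [[0.05, 0.97, 0], 0.03]
    - [[0.05, 0.97, 0], 0.03]
    - [[0.05, 0.97, 0], 0.03]
    - [[0.05, 0.97, 0], 0.03]

```text
time_s: 44.65
tool_pos: [551.9, 177.1, 188.1]
tool_rot: [3.141, -0.0, 0.103]
contact_force: [-0.2, 0.3, 0.8]
opening: 91.7
grasp_force: 0.0
```

Call:
servo_tool:
  commands:
    - [[0.05, 0.97, 0], 0.03]
    - [[0.05, 0.97, 0], 0.03]
    - [[0.05, 0.97, 0], 0.03]
    - [[0.05, 0.97, 0], 0.03]
    - [[0.05, 0.97, 0], 0.03]
    - [[0.05, 0.97, 0], 0.03]
    - [[0.05, 0.97, 0], 0.03]
    - [[0.05, 0.97, 0], 0.03]
    - [[0, 0, 0], 0]
    - [[0, 0, 0], 0]

```text
time_s: 45.9
tool_pos: [559.8, 330.6, 188.0]
tool_rot: [3.141, 0.0, 0.122]
contact_force: [0.8, 1.4, 0.1]
opening: 92.0
grasp_force: 0.0
```

```bash
python3 - <<'E'
from h import *
W,f=wrist("pics/w11.png")
comps(W,80,96,(560.7,331.7))
f=env.grab_frame("top"); W=cloud(f); 
print("box"); comps(W,92,112,(485,-229),200,15)
E
```

```text
tcp [559.8 330.6 188. ] [3.141 0.    0.122] t 45.9 F [0.8 1.4 0.1] op 92.0
1006 [278. 208.] rect [559.9 332.1] [24.1 24. ] 6.5 medz 89.2 pca 172.3
box
96 [350. 221.] rect [ 533.3 -171.9] [23.  23.1] 89.9 medz 99.2 pca 165.0
221 [430. 239.] rect [ 494.1 -374.1] [82.8 15.5] 3.7 medz 101.1 pca 2.699997
189 [313. 243.] rect [477.9 -80.8] [80.6 14.2] 3.3 medz 101.8 pca 3.199997
92 [353. 262.] rect [ 432.4 -179.1] [22.6 24.4] 8.0 medz 99.8 pca 106.3
```

y +1.2 mm, then down 132.5 mm.

Call:
servo_tool:
  commands:
    - [[0, 0.06, -0.95], -0.05]
    - [[0, 0, -0.95], 0]
    - [[0, 0, -0.95], 0]
    - [[0, 0, -0.95], 0]
    - [[0, 0, -0.95], 0]
    - [[0, 0, -0.95], 0]
    - [[0, 0, -0.92], 0]
    - [[0, 0, 0], 0]

```text
time_s: 47.0
tool_pos: [559.0, 331.3, 54.2]
tool_rot: [3.14, 0.003, 0.117]
contact_force: [-0.6, -0.1, 0.2]
opening: 92.1
grasp_force: 0.0
```

Call:
servo_tool:
  commands:
    - [[0, 0, 0], 0]
    - [[0, 0, 0], 0]
    - [[0, 0, 0], 0]
    - [[0, 0, 0], 0]
    - [[0, 0, 0], 0]
    - [[0, 0, 0], 0]
    - [[0, 0, 0], 0]
    - [[0, 0, 0], 0]
    - [[0, 0, 0], 0]
    - [[0, 0, 0], 0]
  fingers: 0

```text
time_s: 48.25
tool_pos: [559.8, 332.1, 55.7]
tool_rot: [3.141, 0.0, 0.118]
contact_force: [-0.7, -0.8, 0.7]
opening: 24.0
grasp_force: 30.0
```

Call:
servo_tool:
  commands:
    - [[0, 0, 0.5], 0]
    - [[0, 0, 0.5], 0]
    - [[0, 0, 0.5], 0]
    - [[0, 0, 0.5], 0]
    - [[0, 0, 1], 0]
    - [[0, 0, 1], 0]
    - [[0, 0, 1], 0]
    - [[0, 0, 1], 0]
    - [[0, 0, 0], 0]

```text
time_s: 49.38
tool_pos: [560.7, 332.6, 177.9]
tool_rot: [-3.14, -0.004, 0.118]
contact_force: [-0.2, 0.6, -1.9]
opening: 23.6
grasp_force: 30.0
```

Call:
servo_tool:
  commands:
    - [[-0.03, -0.95, 0], -0.02]
    - [[-0.03, -0.95, 0], -0.02]
    - [[-0.03, -0.95, 0], -0.02]
    - [[-0.03, -0.95, 0], -0.02]
    - [[-0.03, -0.95, 0], -0.02]
    - [[-0.03, -0.95, 0], -0.02]
    - [[-0.03, -0.95, 0], -0.02]
    - [[-0.03, -0.95, 0], -0.02]
    - [[-0.03, -0.95, 0], -0.02]
    - [[-0.03, -0.95, 0], -0.02]
    - [[-0.03, -0.95, 0], -0.02]
    - [[-0.03, -0.95, 0], -0.02]
    - [[-0.03, -0.95, 0], -0.02]
    - [[-0.03, -0.95, 0], -0.02]
    - [[-0.03, -0.95, 0], -0.02]
    - [[-0.03, -0.95, 0], -0.02]

```text
time_s: 51.38
tool_pos: [550.2, 26.9, 175.7]
tool_rot: [3.141, -0.0, 0.092]
contact_force: [0.2, 0.3, -2.4]
opening: 23.9
grasp_force: 30.0
```

Call:
servo_tool:
  commands:
    - [[-0.03, -0.95, 0], -0.02]
    - [[-0.03, -0.95, 0], -0.02]
    - [[-0.03, -0.95, 0], -0.02]
    - [[-0.03, -0.95, 0], -0.02]
    - [[-0.03, -0.95, 0], -0.02]
    - [[-0.03, -0.95, 0], -0.02]
    - [[-0.03, -0.95, 0], -0.02]
    - [[-0.03, -0.95, 0], -0.02]
    - [[-0.03, -0.95, 0], -0.02]
    - [[-0.03, -0.95, 0], -0.02]
    - [[-0.03, -0.95, 0], -0.02]
    - [[-0.03, -0.95, 0], -0.02]
    - [[-0.03, -0.95, 0], -0.02]
    - [[-0.03, -0.95, 0], -0.02]
    - [[-0.03, -0.95, 0], -0.02]
    - [[-0.03, -0.95, 0], -0.02]
    - [[0, 0, 0], 0]
    - [[0, 0, 0], 0]

```text
time_s: 53.62
tool_pos: [540.6, -275.5, 175.6]
tool_rot: [-3.141, 0.0, 0.067]
contact_force: [-0.3, -0.2, -1.7]
opening: 24.0
grasp_force: 30.0
```

```bash
python3 - <<'E'
from h import *
W,f=wrist("pics/w12.png")
E
```

```text
tcp [ 540.6 -275.5  175.6] [-3.141  0.     0.067] t 53.625 F [-0.3 -0.2 -1.7] op 24.0
```

View pics/w12.png

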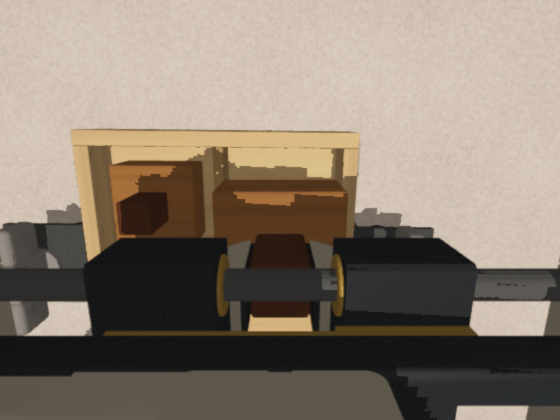

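The third core hangs level at (280,215), above the far bay on the nut_b side. The earlier core stands in its bay at (158,200).

Call:
servo_tool:
  commands:
    - [[0, 0, -1], 0]
    - [[0, 0, -1], 0]
    - [[0, 0, -1], 0]
    - [[0, 0, -0.8], 0]
    - [[0, 0, -0.6], 0]
    - [[0, 0, -0.4], 0]
    - [[0, 0, -0.3], 0]
    - [[0, 0, -0.28], 0]
    - [[0, 0, 0], 0]
    - [[0, 0, 0], 0]

```text
time_s: 54.92
tool_pos: [540.7, -275.9, 68.4]
tool_rot: [3.141, -0.0, 0.067]
contact_force: [-0.3, -0.5, -1.1]
opening: 23.3
grasp_force: 30.0
```

Call:
servo_tool:
  commands:
    - [[0, 0, 0], 0]
    - [[0, 0, 0], 0]
    - [[0, 0, 0], 0]
    - [[0, 0, 0], 0]
  fingers: 1

```text
time_s: 55.42
tool_pos: [540.7, -275.9, 68.2]
tool_rot: [3.141, -0.0, 0.067]
contact_force: [-0.1, 0.5, -0.0]
opening: 59.3
grasp_force: 0.0
```

Call:
servo_tool:
  commands:
    - [[0, 0, 1], 0]
    - [[0, 0, 1], 0]
    - [[0, 0, 1], 0]
    - [[0, 0, 1], 0]
    - [[0, 0, 1], 0]
    - [[0, 0, 1], 0]
    - [[0, 0, 1], 0]
    - [[0, 0, 1], 0]
    - [[-0.5, 1, 0], 0]
    - [[-0.5, 1, 0], 0]
    - [[-0.5, 1, 0], 0]
    - [[-0.5, 1, 0], 0]
    - [[-0.5, 1, 0], 0]
    - [[-0.5, 1, 0], 0]
    - [[-0.5, 1, 0], 0]
    - [[-0.5, 1, 0], 0]
    - [[-0.5, 1, 0], 0]
    - [[-0.5, 1, 0], 0]
    - [[-0.5, 1, 0], 0]
    - [[-0.5, 1, 0], 0]

```text
time_s: 57.92
tool_pos: [420.0, -34.6, 228.2]
tool_rot: [3.141, -0.0, 0.067]
contact_force: [-0.5, -0.0, -0.8]
opening: 91.7
grasp_force: 0.0
```

Call:
servo_tool:
  commands:
    - [[0, 1, 0], 0]
    - [[0, 1, 0], 0]
    - [[0, 1, 0], 0]
    - [[0, 1, 0], 0]
    - [[0, 1, 0], 0]
    - [[0, 1, 0], 0]
    - [[0, 1, 0], 0]
    - [[0, 1, 0], 0]
    - [[0, 0, 0], 0]
    - [[0, 0, 0], 0]

```text
time_s: 59.18
tool_pos: [420.3, 124.0, 228.1]
tool_rot: [3.141, 0.0, 0.067]
contact_force: [-0.6, -0.2, 0.4]
opening: 91.7
grasp_force: 0.0
```

```bash
python3 - <<'E'
from h import *
f=env.grab_frame("top"); W=cloud(f); cv2.imwrite("pics/top2.png",f["pixels"]); print(env.observe()["tool_pos"])
print("box"); comps(W,92,112,(485,-229),200,15)
print("handles"); comps(W,70,95,(525,235),350,15)
E
```

```text
[420.43945376 123.80143551 228.14145074]
box
94 [349. 221.] rect [ 533.4 -172. ] [22.6 22.7] 0.8 medz 99.7 pca 106.8
95 [391. 225.] rect [ 525.2 -276.9] [22.6 24.3] 1.2 medz 99.9 pca 121.2
213 [430. 238.] rect [ 494.4 -374. ] [83.2 16.2] 2.6 medz 101.3 pca 3.399994
190 [313. 243.] rect [477.7 -80.8] [80.3 14.3] 3.4 medz 101.5 pca 3.100006
91 [353. 262.] rect [ 432.3 -179.4] [22.6 24.4] 9.0 medz 99.8 pca 86.5
handles
84 [197. 110.] rect [828.2 229.8] [25.1 23.6] 23.3 medz 75.8 pca 43.100006
154 [239. 151.] rect [724.8 115.4] [51.7 75. ] 18.3 medz 82.4 pca 108.8
85 [150. 144.] rect [732.7 348.7] [26.  23.4] 76.1 medz 76.3 pca 95.1
107 [188. 205.] rect [570.8 240.1] [23.5 24.1] 5.2 medz 87.7 pca 136.9
16 [310. 244.] rect [478.1 -72.3] [31.   5.1] 3.6 medz 83.1 pca 3.100006
64 [152. 244.] rect [469.3 323.3] [24.4 18.4] 5.0 medz 87.8 pca 162.7
97 [199. 314.] rect [298.1 200.9] [23.9 23.6] 37.9 medz 75.9 pca 92.7
```

View pics/top2.png

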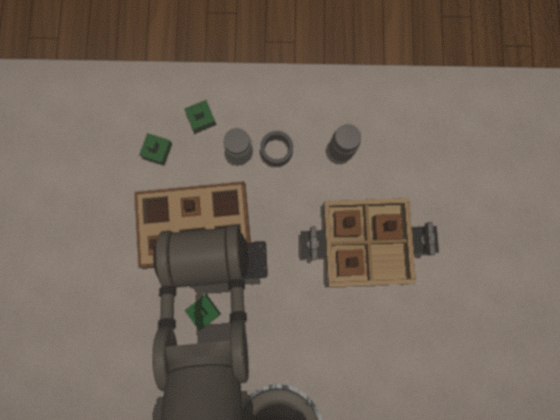

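The three large cores stand in their own bays at px (349,221), (389,226) and (351,262). Their handle tops match to within 1 mm. The third one was nudged about 15 mm against the divider but is still flat. Both nut bars lie along the box's x axis, and the small cores and bystanders are in place.

```bash
python3 -c "
from station import env
print(env.sign_off())"
```

```text
the job is handed in; nothing more can be done
None
```

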